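# Focus the tracing projector in a calligraphy class

## Robot

A 6-joint arm with a two-finger parallel gripper is mounted at the origin on the work surface. World frame = base frame: x ahead of the robot, y to its left, z up, the work surface at z = 0. Lengths are in mm, angles in degrees, forces in N, time in s.
With the tool pointing down it reaches from about 250 to 725 mm from the base axis. Payload 4 kg.
Tool frame: the origin (TCP) lies on the front face of the gripper's body, between the roots of the fingers; the fingertips stand 73 mm ahead of it and the grasp point (between the pads) lies 54 mm ahead of it (pinch_z is the distance from the TCP to the grasp point, in mm); y points along the fingers, x is the direction in which the jaws open and shut, and the axes are right-handed (so a half turn about y gives the same grasp; the last joint's range is limited). The gripper opens to 85 mm and grips with 20 to 120 N. Pads are 22 mm wide; open, the fingers measure 114 mm over their backs; the gripper's body (76 mm by 85 mm) begins 54 mm behind the grasp point. The pads swing forward as they close: fully open they stand 13 mm farther back than shut.
Start: joints at [0, 13.785, 0.286, 76.501, 0, 90], TCP at [500, -0, 303.906] pointing down, gripper open.
Joint ranges: [-155.79, 155.79], [-60.16, 107.12], [-62.33, 73.08], [-114, 123.19], [-81.49, 82.49], [-180, 180]. Speed limits (degrees/s): [159.86, 159.86, 180, 180, 180, 180].

## Interface

Orientations are given as [roll, pitch, yaw] about the fixed x, y, z axes, in that order (R = Rz(yaw) Ry(pitch) Rx(roll)).
In Python, from station import get_state, camera, sign_off, pinch_z gives the robot as it stands. The module is installed in compiled form; this text tells all that it offers.
- The arm moves only by the tool carry_out, never from a script. Its arguments are lists of equal length, an entry for each row: "delta_pos": the shift along the tool's x, y, z in m, a list of three; "rotation": the turn, a rotation vector about the tool's x, y, z in degrees, a list of three; "jaw": the opening, from 0 (shut) to 1 (fully open). A call has 1 to 20 rows; each row shifts and turns the pose as measured when the row begins, along the tool's axes as they then stand; what a row does not reach is not made up. A row lasts 1/12 s, in which the tool goes at most 41.7 mm and 7.16 degrees, less where a joint would pass 70% of its speed; a pose out of reach is approached as far as the arm can. A call is refused whole if a number of a shift passes 0.0417 or a number of a turn 7.16, either way. A call with a gripper value outside its range is refused whole. The fingers move at their own pace and stop on an object; "newtons" is the grip in N (left out, the last holds). Time passes only in rows, so rows that do not move let the fingers close. It gives the time, the measured TCP pose, the force and the opening at its end, in the units of the state.
- get_state(): the state, without advancing time (a new reading comes with each control period).
- camera(name): name is "scene" or "side" or "wrist"; returns a dict with "img" (384x512x3 uint8, blue, green, red), "mtx" (3x3 intrinsics, pixels), "k1" (the pictures are not rectified: a ray, as slopes to the right and down, at radius r is drawn at 1 + k1 r^2 times it, then the intrinsics apply), "rvec" (rotation vector, rad) and "tvec" (3), from world to camera coordinates, as OpenCV has them. Camera axes: x right, y down, z forward; pixel columns grow to the right and rows downward; lengths in mm; the calibration is good to about 2 mm. A picture is of the moment at which its call begins. There is no depth.
- sign_off(): hands the job in, once; it reports no verdict.
The state is a dict: "time": time; "joints": joint angles; "dq": joint speeds; "joint_efforts": joint torques, N m; "eef_pos": TCP position; "ee_rot": TCP orientation; "wrist_force": force on the tool from outside, world axes, zero at the start; "wrist_torque": the same for the moment, N m; "grip_width": opening from 0.0 (shut) to 1.0 (fully open).
Only numpy, scipy, OpenCV 4.12 (cv2) and the standard library are available. Lean on these libraries where they do the work, as an engineer would, in place of code of your own. Each camera call takes 0.05 s, during which the arm holds its last target.

## Task

Focus the tracing projector (the box with the lens) with the two-part focus control on its top: first turn the wide coarse wheel until its pointer lines up with the black mark on the projector's top, then turn the narrow fine bar knob on the same axis until its pointed end lines up with that mark too. Leave the wheel at the mark, and leave the ink grinder's single wheel as it is.

Things in the scene. Friction and masses are not known exactly. Their poses are not given: they have to be found in the camera images.
- projector: Tracing projector: white box 190 x 160 mm, flat top 85 mm above the desk, fixed; the only machine with a round lens barrel, on one end. x axis points out through the lens, z up. Origin at desk height straight under the common vertical axis of the two focus knobs. Black mark: a line 22 x 5 mm flat on the top, along x from the axis towards the lens, 57 to 79 mm from the axis.
- coarse (a joint): Coarse wheel, the lower one: black, 60 mm diameter, 93 to 113 mm above the desk, 8 mm free below. Its pointer ear (12 mm wide, white line) reaches 52 mm from the axis. Value in rad: 0 with the pointer at the mark, growing anticlockwise from above; stops at +-1.8. Starts at 0.5 to 1.15. Light friction (0.06 N m), stays where left, independent of the fine knob.
- fine (a joint): Fine knob above the wheel, same axis: aluminium bar 14 mm wide, flat sides, 121 to 147 mm above the desk, 8 mm free below; square end 18 mm, pointed end (black line on top) 21 mm from the axis. Value in rad: 0 with the pointed end at the mark, growing anticlockwise from above; stops at +-1.8. Starts at -1.15 to -0.5. Friction 0.02 N m, stays where left, independent of the wheel.
- speed (a joint): Speed wheel of the electric ink grinder, not to be turned: black, same size and shape as the coarse wheel (78 to 98 mm above the desk), but single, with no bar knob on top, on a white box 180 x 150 mm, 70 mm tall, that carries an open round basin and has no lens. Value in rad, 0 at the start, growing anticlockwise from above.

How it is judged (in metres and radians):
On the way, in this order (a step that is already met when the one before it is completed fails the run):
1. the coarse wheel's pointer is within 12 degrees of the mark (value of joint coarse between -0.21 and 0.21 rad), for 0.2 s.
2. then the fine knob's pointed end is within 12 degrees of the mark (value of joint fine between -0.21 and 0.21 rad), for 0.2 s.
At the end, for the whole second after the job is handed in: The pointers of the coarse wheel and of the fine knob both rest within 12 degrees of the mark on the projector's top (all of step 1 and all of step 2 and velocity of joint coarse between -0.05 and 0.05 rad/s and velocity of joint fine between -0.05 and 0.05 rad/s); the robot touches nothing.
It fails at once if the ink grinder's wheel is turned by more than 10 degrees (value of joint speed above 0.175 rad or value of joint speed below -0.175 rad).
It also fails if it takes over 45 s, if anything falls off the work surface, if the arm or the gripper's body presses on something with over 40 N, if the wrist force passes 120 N, or if a joint passes its speed limit or range.

## Working session

There is one attempt and no reset: what is moved stays moved. The work goes in short steps, Python scripts to look and compute and a tool call to move; the robot and the scene stay as the last step left them, time stands still between calls to the robot, and variables do not carry over. Pictures are saved under pics/ and viewed, and the job is handed in when it is done.

Besides the shell and the picture viewer there is one more tool, called after ">>>" as name(argument=value, ...) on one line, values as JSON. carry_out: Moves the arm, as the interface text tells. Its arguments: {"type":"object","properties":{"delta_pos":{"type":"array"},"rotation":{"type":"array"},"jaw":{"type":"array"},"newtons":{"type":"number"}},"required":["delta_pos","rotation","jaw"]}

```bash
mkdir -p pics; python3 - <<'E'
from station import get_state, camera, pinch_z
import cv2
print(get_state(), pinch_z if not callable(pinch_z) else pinch_z())
for n in ["scene","side","wrist"]:
    c=camera(n); cv2.imwrite(f"pics/{n}0.png",c["img"]); print(n,c["mtx"],c["k1"],c["rvec"],c["tvec"])
E
```

```text
{'time': 0.0, 'joints': array([1.24671592e-04, 1.38336310e+01, 2.13231420e-01, 7.65024364e+01,
       1.37397708e-03, 8.99996711e+01]), 'dq': array([-0.01432351,  0.06237347, -0.04773762, -0.04054129, -0.0426045 ,
        0.0331747 ]), 'joint_efforts': array([ 5.50268451e-04, -3.72315860e+01,  2.52406776e+01,  1.67737965e-02,
        2.29149265e-05,  1.14679995e-05]), 'eef_pos': array([4.99513749e+02, 6.62398673e-03, 3.02997108e+02]), 'ee_rot': array([-8.99986253e+01,  1.22835914e-01,  4.53560374e-04]), 'wrist_force': array([ 0.31761897, -0.59317067,  0.01883514]), 'wrist_torque': array([-0.02510769, -0.04369422,  0.02416512]), 'grip_width': 1.0012527288089417} 53.900000000000006
scene [[405.27273438   0.         257.56236457]
 [  0.         405.27273438 195.96208088]
 [  0.           0.           1.        ]] -0.08432047952222785 [ 0.75525189  2.5371926  -1.17536296] [ 445.19916266 -121.23190211 1202.81207517]
side [[484.30313851   0.         251.06361994]
 [  0.         484.30313851 189.44673979]
 [  0.           0.           1.        ]] -0.06070356112256833 [ 0.25139195 -2.87678018  1.09038735] [ 540.19965176  156.06723846 1184.95350619]
wrist [[268.29741619   0.         252.30884727]
 [  0.         268.29741619 192.73794387]
 [  0.           0.           1.        ]] -0.0600398809607307 [-2.80940603e+00 -7.12603532e-04  3.11193485e-03] [-498.69504083  -42.73319478  380.61430964]
```

View pics/scene0.png

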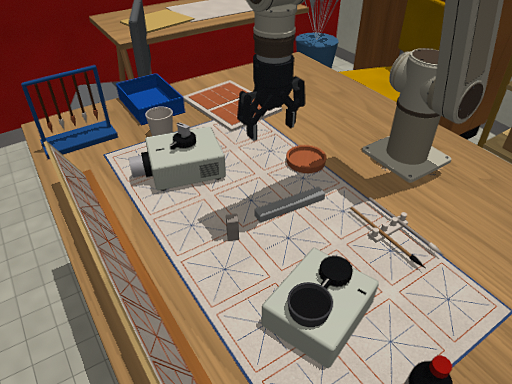

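View pics/side0.png

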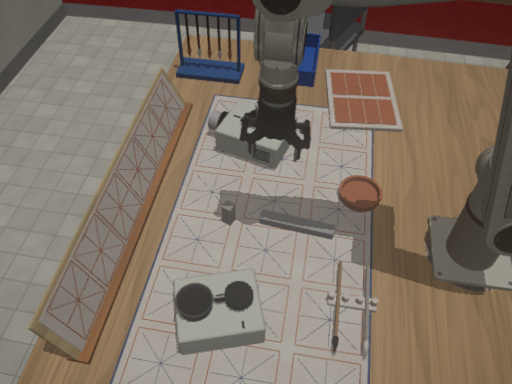

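View pics/wrist0.png

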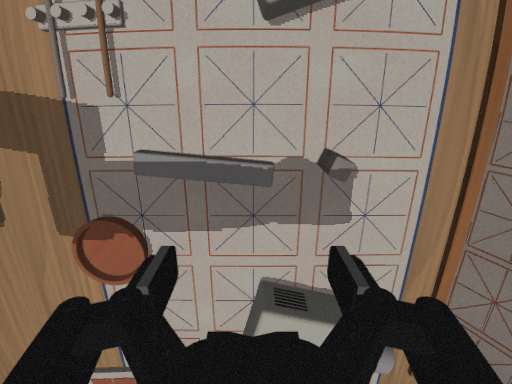

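```bash
cat > h.py <<'E'
import cv2, numpy as np
from station import get_state, camera
def crop(c,name,x0,y0,w,h,s):
    cv2.imwrite(name,cv2.resize(c["img"][y0:y0+h,x0:x0+w],None,fx=s,fy=s,interpolation=cv2.INTER_CUBIC))
def D(c): return np.array([c["k1"],0,0,0,0.])
def atz(c,uv,z):
    n=cv2.undistortPoints(np.array([[uv]],float),c["mtx"],D(c))[0,0]
    R=cv2.Rodrigues(c["rvec"])[0]; o=-R.T@np.ravel(c["tvec"]); d=R.T@np.array([n[0],n[1],1])
    return o+d*(z-o[2])/d[2]
def proj(c,P):
    return cv2.projectPoints(np.array(P,float).reshape(-1,3),np.array(c["rvec"]),np.array(c["tvec"]),c["mtx"],D(c))[0][:,0]
E
python3 - <<'E'
from h import *
c=camera("scene"); crop(c,"pics/s1.png",125,100,110,95,7)
c=camera("side"); crop(c,"pics/d1.png",195,85,110,85,7)
E
```

```text
(no output)
```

View pics/s1.png

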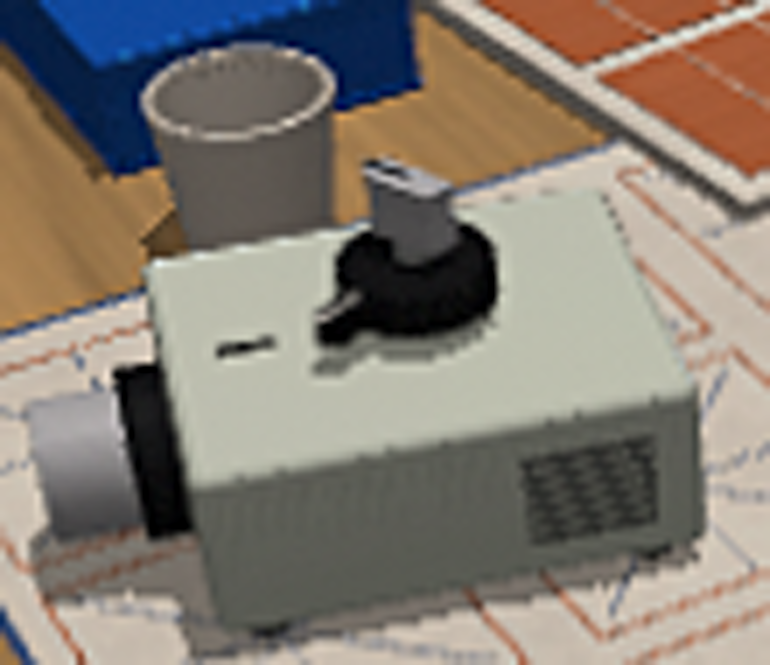

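View pics/d1.png

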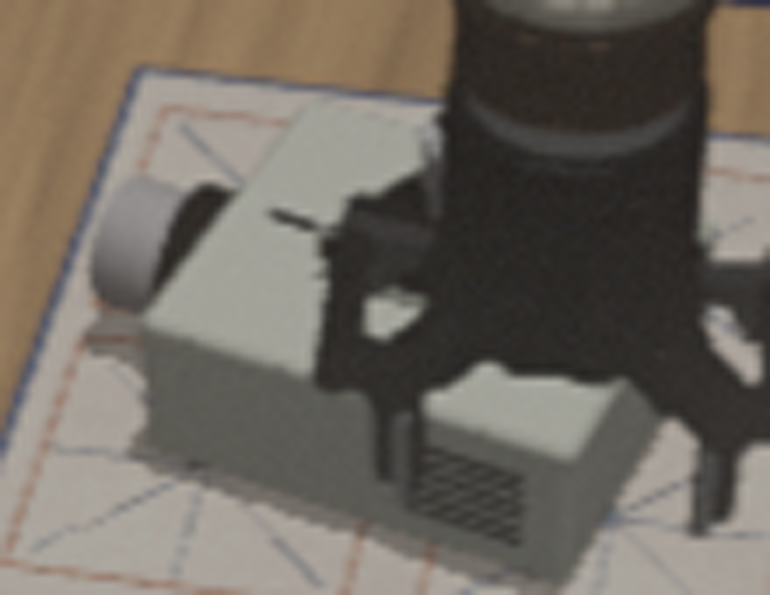

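```bash
python3 - <<'E'
from h import *
c=camera("scene")
f=lambda x,y:((x+.5)/7-.5+125,(y+.5)/7-.5+100)
P={}
for n,x,y,z in [("mark_out",218,352,85),("mark_in",275,343,85),("lensfar",150,265,85),("far2",605,190,85),("near2",697,390,85),("lensnear",200,487,85),("bartop",408,178,147),("barpt",370,162,147),("barsqmid",450,190,147),("ear_tip",330,318,113),("wheelL",338,262,113),("wheelR",497,262,113)]:
    P[n]=atz(c,f(x,y),z); print(n,P[n].round(1))
a=P["mark_in"]-P["mark_out"]; print(np.linalg.norm(a),np.degrees(np.arctan2(-a[1],-a[0])))
for i,j in [("lensfar","far2"),("near2","lensnear"),("lensfar","lensnear"),("far2","near2")]:
    d=P[j]-P[i]; print(i,j,np.linalg.norm(d).round(1),np.degrees(np.arctan2(d[1],d[0])).round(1))
E
```

```text
mark_out [ 654.6 -306.9   85. ]
mark_in [ 633.9 -300.6   85. ]
lensfar [ 653.6 -380.3   85. ]
far2 [ 475.1 -331.7   85. ]
near2 [ 515.  -185.2   85. ]
lensnear [ 693.1 -229.3   85. ]
bartop [ 578.5 -284.2  147. ]
barpt [ 585.4 -302.8  147. ]
barsqmid [ 569.2 -267.6  147. ]
ear_tip [ 623.9 -263.2  113. ]
wheelL [ 605.5 -297.3  113. ]
wheelR [ 555.2 -264.1  113. ]
21.57129622976844 -16.87161182778419
lensfar far2 184.9 164.8
near2 lensnear 183.5 -13.9
lensfar lensnear 156.0 75.3
far2 near2 151.8 74.8
```

>>> carry_out(delta_pos=[[0.01, 0, -0.036], [0.01, 0, -0.036], [0.01, 0, -0.036], [0.01, 0, -0.036], [0.01, 0, -0.036], [0.01, 0, -0.036], [0.01, 0, -0.036], [0.009, 0, -0.035], [0, 0, 0], [0, 0, 0]], rotation=[[0, 0, 0], [0, 0, 0], [0, 0, 0], [0, 0, 0], [0, 0, 0], [0, 0, 0], [0, 0, 0], [0, 0, 0], [0, -7, 0], [0, -7, 0]], jaw=[1, 1, 1, 1, 1, 1, 1, 1, 1, 1])

```text
time: 1.13
eef_pos: [583.4, -298.5, 299.3]
ee_rot: [-89.8, 0.1, 14.9]
wrist_force: [0.7, -0.5, -0.1]
grip_width: 1.001
```

```bash
python3 - <<'E'
from h import *
s=get_state(); print(s["time"],s["joints"].round(1),s["eef_pos"].round(1),s["ee_rot"].round(1),s["wrist_force"].round(1))
E
```

```text
1.1333 [-27.1  32.6  27.8  85.4   0.   48. ] [ 583.4 -298.5  299.3] [-89.8   0.1  14.9] [ 0.7 -0.5 -0.1]
```

>>> carry_out(delta_pos=[[0, 0, 0], [0, 0, 0], [0, 0, 0], [0, 0, 0], [0, 0, 0], [0, 0, 0], [0, 0, 0], [0, 0, 0], [0, 0, 0], [0, 0, 0], [0, 0, 0], [0, 0, 0], [0, 0, 0], [0, 0, 0], [0, 0, 0]], rotation=[[0, -7, 0], [0, -7, 0], [0, -7, 0], [0, -7, 0], [0, -7, 0], [0, -7, 0], [0, -7, 0], [0, -7, 0], [0, -7, 0], [0, -7, 0], [0, -7, 0], [0, -7, 0], [0, -7, 0], [0, -7, 0], [0, 0, 0]], jaw=[1, 1, 1, 1, 1, 1, 1, 1, 1, 1, 1, 1, 1, 1, 1])

```text
time: 2.38
eef_pos: [582.3, -302.2, 291.3]
ee_rot: [-89.5, -0.7, 115.5]
wrist_force: [-0.9, -0.1, -0.4]
grip_width: 0.995
```

```bash
python3 - <<'E'
from h import *
s=get_state(); print(s["time"],s["joints"].round(1),s["eef_pos"].round(1),s["ee_rot"].round(1),s["wrist_force"].round(1))
c=camera("wrist"); cv2.imwrite("pics/w2.png",c["img"]); crop(c,"pics/w2c.png",0,0,512,384,1.5)
E
```

```text
2.3833 [-27.4  33.3  27.8  85.4   0.  -52.9] [ 582.3 -302.2  291.3] [-89.5  -0.7 115.5] [-0.9 -0.1 -0.4]
```

View pics/w2c.png

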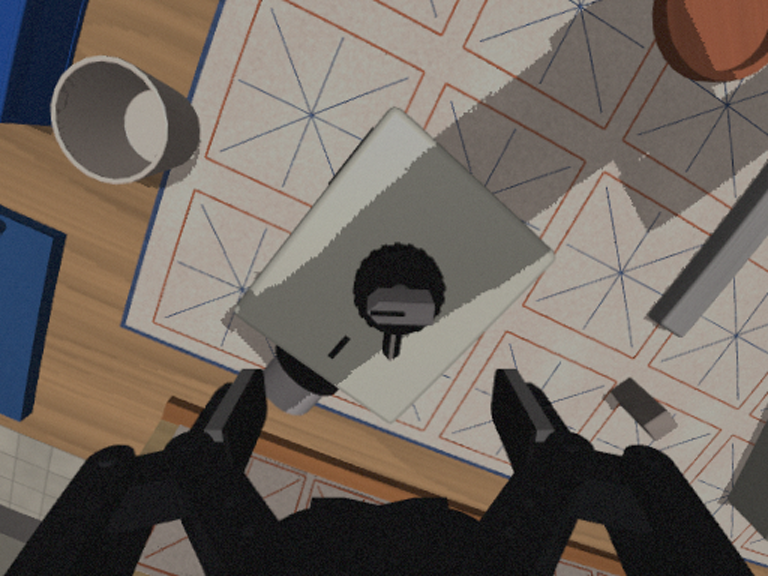

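```bash
python3 - <<'E'
from h import *
c=camera("wrist"); crop(c,"pics/w2d.png",205,145,115,100,6.5)
E
```

```text
(no output)
```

View pics/w2d.png

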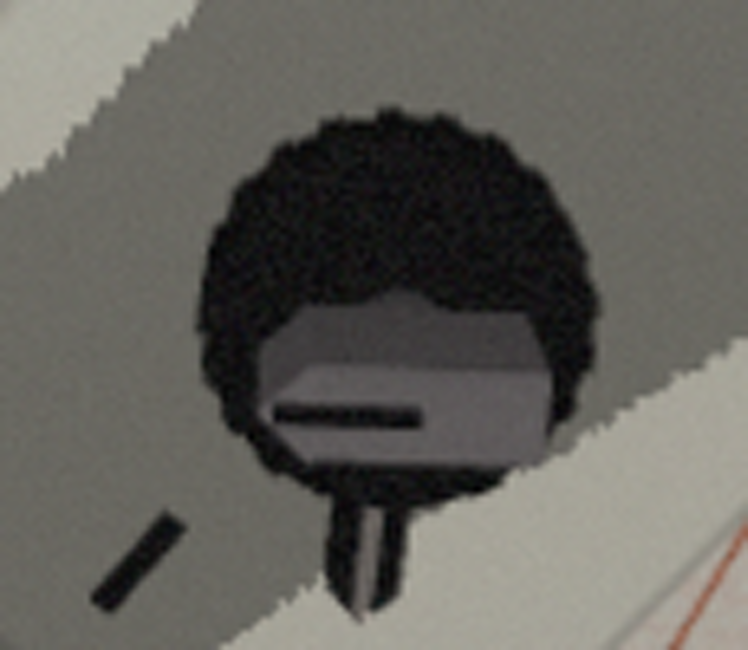

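```bash
cat > m.py <<'E'
from h import *
def meas(c,f,pts):
    P={n:atz(c,f(x,y),z) for n,x,y,z in pts}
    for n in P: print(n,P[n].round(1))
    ang=lambda a,b:np.degrees(np.arctan2(*(P[b]-P[a])[[1,0]]))
    return P,ang
E
python3 - <<'E'
from m import *
c=camera("wrist")
f=lambda x,y:((x+.5)/6.5-.5+205,(y+.5)/6.5-.5+145)
P,ang=meas(c,f,[("mo",105,603,85),("mi",173,521,85),("bt",260,412,147),("bs",551,418,147),("et",362,615,110),("wl",199,315,103),("wr",597,315,103),("wt",392,108,103)])
m=ang("mi","mo");b=ang("bs","bt");print("mark",m,np.linalg.norm(P["mi"]-P["mo"]),"bar",b,np.linalg.norm(P["bt"]-P["bs"]))
for yaw in (m,-14.7):
  u=np.array([np.cos(np.radians(yaw)),np.sin(np.radians(yaw))]); print("axis from mark",((P["mi"]+P["mo"])[:2]/2-68*u))
ub=(P["bt"]-P["bs"])[:2];ub/=np.linalg.norm(ub); print("axis from bar",P["bt"][:2]-21*ub)
E
```

```text
mo [ 653.8 -306.2   85. ]
mi [ 634.  -301.7   85. ]
bt [ 586.1 -306.1  147. ]
bs [ 570.6 -270.7  147. ]
et [ 625.  -270.6  110. ]
wl [ 591.6 -314.8  103. ]
wr [ 565.2 -258.1  103. ]
wt [ 549.2 -301.8  103. ]
mark -12.832783576417128 20.280345968558066 bar -66.4192696983906 38.69933748081008
axis from mark [ 577.63359339 -288.88679897]
axis from mark [ 578.16091135 -286.73449554]
axis from bar [ 577.66575415 -286.88767075]
```

```bash
python3 - <<'E'
from m import *
w=camera("wrist"); s=camera("scene")
fw=lambda p:((p[0]+.5-205)*6.5-.5,(p[1]+.5-145)*6.5-.5)
fs=lambda p:((p[0]+.5-125)*7-.5,(p[1]+.5-100)*7-.5)
for a in (18,20,23,27):
  for z in (93,103,113):
    q=[578+52*np.cos(np.radians(a)),-287+52*np.sin(np.radians(a)),z]
    print(a,z,np.round(fw(proj(w,[q])[0])),np.round(fs(proj(s,[q])[0])))
E
```

```text
18 93 [350. 577.] [320. 357.]
18 103 [352. 605.] [316. 334.]
18 113 [355. 635.] [312. 311.]
20 93 [361. 578.] [323. 358.]
20 103 [363. 606.] [319. 336.]
20 113 [366. 636.] [316. 313.]
23 93 [377. 579.] [328. 361.]
23 103 [380. 607.] [325. 338.]
23 113 [383. 637.] [321. 315.]
27 93 [398. 579.] [336. 364.]
27 103 [401. 607.] [332. 341.]
27 113 [405. 637.] [329. 318.]
```

```bash
cat > go.py <<'E'
from h import *
from scipy.spatial.transform import Rotation as Ro
import sys
s=get_state(); R=Ro.from_euler("xyz",s["ee_rot"],degrees=True)
x,y,z,yaw=map(float,sys.argv[1:5])
T=Ro.from_euler("xyz",[-90,0,yaw],degrees=True)
print("t",s["time"].__round__(2),"pos",s["eef_pos"].round(1),"rot",s["ee_rot"].round(1),"F",s["wrist_force"].round(1),"M",s["wrist_torque"].round(2),"g",round(s["grip_width"],3),"j",s["joints"].round(0))
print("delta tool mm",R.inv().apply(np.array([x,y,z])-s["eef_pos"]).round(1),"rotvec deg",(R.inv()*T).as_rotvec(degrees=True).round(1))
E
python3 go.py 578 -287 200 115.5
```

```text
t 2.63 pos [ 582.3 -302.2  291.6] rot [-89.5  -0.7 115.3] F [-0.1 -1.2  0. ] M [-0.02 -0.04  0.  ] g 0.997 j [-27.  33.  28.  85.   0. -53.]
delta tool mm [14.5 91.8 -3.4] rotvec deg [-0.5 -0.2  0.7]
```

>>> carry_out(delta_pos=[[0.0035, 0.022, -0.001], [0.0035, 0.022, -0.001], [0.0035, 0.022, -0.001], [0.0035, 0.022, -0.001], [0, 0, 0]], rotation=[[-0.5, 0, 0.7], [0, 0, 0], [0, 0, 0], [0, 0, 0], [0, 0, 0]], jaw=[1, 1, 1, 1, 1])

```text
time: 3.05
eef_pos: [581.2, -288.4, 203.7]
ee_rot: [-90.3, 0.4, 114.8]
wrist_force: [-1.9, 1.0, -2.0]
grip_width: 1.003
```

```bash
python3 go.py 578 -287 163 115.5; python3 - <<'E'
from h import *
c=camera("wrist");crop(c,"pics/w3.png",0,0,512,384,1.5)
E
```

```text
t 3.05 pos [ 581.2 -288.4  203.7] rot [-90.3   0.4 114.8] F [-1.9  1.  -2. ] M [ 0.06  0.12 -0.02] g 1.003 j [-26.  33.  15.  71.  -0. -51.]
delta tool mm [ 2.9 40.7  2.5] rotvec deg [ 0.3 -0.7 -0.4]
```

View pics/w3.png

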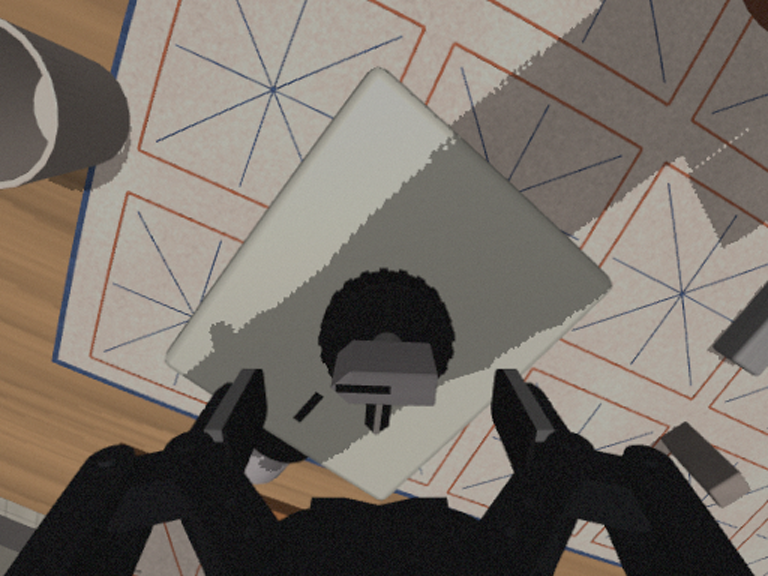

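>>> carry_out(delta_pos=[[0.0015, 0.013, 0.001], [0.0015, 0.013, 0.001], [0, 0.011, 0.0005], [0, 0.002, 0], [0, 0, 0]], rotation=[[0.3, -0.7, -0.4], [0, 0, 0], [0, 0, 0], [0, 0, 0], [0, 0, 0]], jaw=[1, 1, 1, 1, 1])

```text
time: 3.52
eef_pos: [581.7, -289.9, 170.6]
ee_rot: [-90.4, 0.6, 115.5]
wrist_force: [0.1, 0.3, -0.2]
grip_width: 1.002
```

```bash
python3 go.py 578 -287 163 115.5; python3 - <<'E'
from h import *
c=camera("scene");crop(c,"pics/s4.png",125,60,140,110,5.5)
c=camera("wrist");crop(c,"pics/w4.png",100,140,312,244,2.4)
E
```

```text
t 3.52 pos [ 581.7 -289.9  170.6] rot [-90.4   0.6 115.5] F [ 0.1  0.3 -0.2] M [-0.01  0.03  0.07] g 1.002 j [-26.  35.  12.  67.  -0. -52.]
delta tool mm [4.3 7.6 2.2] rotvec deg [ 0.4 -0.  -0.6]
```

View pics/s4.png

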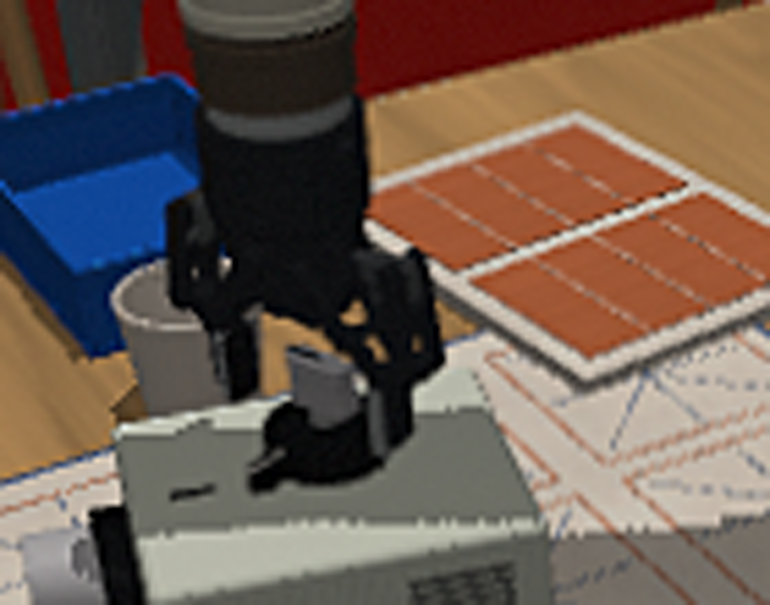

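View pics/w4.png

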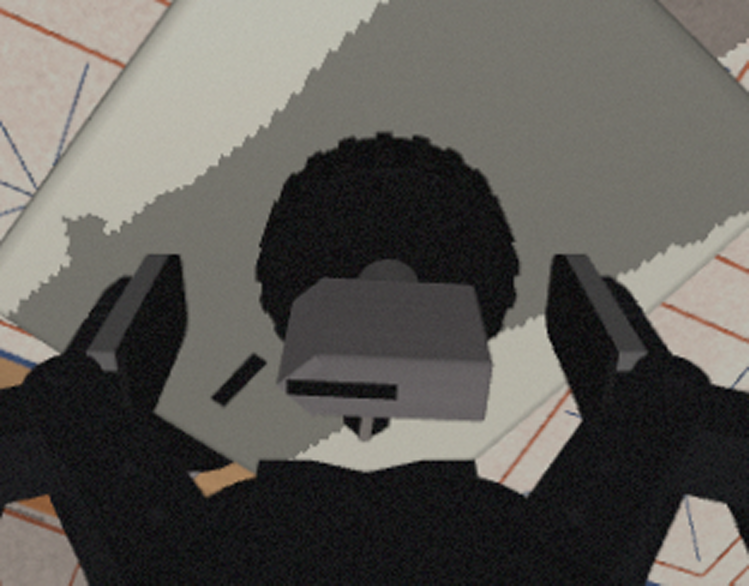

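>>> carry_out(delta_pos=[[0.004, 0.006, 0.002], [0.001, 0.005, 0.001], [0, 0, 0]], rotation=[[0.4, 0, -0.6], [0, 0, 0], [0, 0, 0]], jaw=[1, 1, 1])

```text
time: 3.87
eef_pos: [577.8, -287.2, 161.5]
ee_rot: [-90.2, 0.1, 115.5]
wrist_force: [-0.1, 0.3, -0.8]
grip_width: 0.999
```

```bash
python3 go.py 578 -287 159 115.5
```

```text
t 3.87 pos [ 577.8 -287.2  161.5] rot [-9.020e+01  1.000e-01  1.155e+02] F [-0.1  0.3 -0.8] M [ 0.09  0.05 -0.03] g 0.999 j [-26.  35.  11.  66.   0. -52.]
delta tool mm [ 0.1  2.5 -0.2] rotvec deg [ 0.2 -0.  -0.1]
```

Well centred. Close gently on the wheel.

>>> carry_out(delta_pos=[[0, 0.0015, 0], [0, 0, 0], [0, 0, 0], [0, 0, 0], [0, 0, 0], [0, 0, 0], [0, 0, 0]], rotation=[[0, 0, 0], [0, 0, 0], [0, 0, 0], [0, 0, 0], [0, 0, 0], [0, 0, 0], [0, 0, 0]], jaw=[0.8, 0.65, 0.5, 0.5, 0.5, 0.5, 0.5], newtons=20)

```text
time: 4.45
eef_pos: [577.7, -287.0, 160.3]
ee_rot: [-90.2, 0.1, 115.5]
wrist_force: [0.5, -0.3, 0.2]
grip_width: 0.693
```

```bash
python3 go.py 578 -287 160 115.5; python3 - <<'E'
from h import *
c=camera("wrist");crop(c,"pics/w5.png",100,140,312,244,2.4)
E
```

```text
t 4.45 pos [ 577.7 -287.   160.3] rot [-9.020e+01  1.000e-01  1.155e+02] F [ 0.5 -0.3  0.2] M [0.14 0.09 0.05] g 0.693 j [-26.  35.  11.  66.   0. -52.]
delta tool mm [-0.2  0.3 -0.3] rotvec deg [ 0.2 -0.  -0.1]
```

View pics/w5.png

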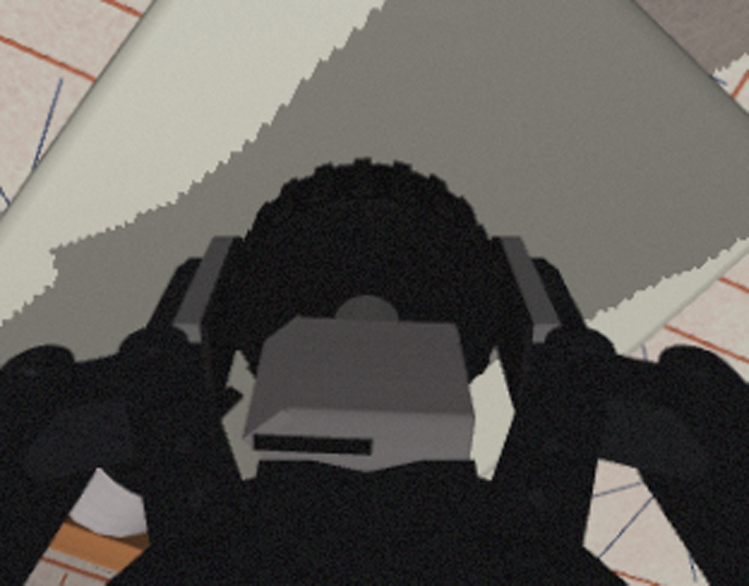

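>>> carry_out(delta_pos=[[0, 0, 0], [0, 0, 0], [0, 0, 0], [0, 0, 0], [0, 0, 0], [0, 0, 0]], rotation=[[0, 7, 0], [0, 7, 0], [0, 7, 0], [0, 7, 0], [0, 4, 0], [0, 0, 0]], jaw=[0.5, 0.5, 0.5, 0.5, 0.5, 0.5])

```text
time: 5.0
eef_pos: [577.6, -286.6, 160.3]
ee_rot: [-90.2, -0.0, 82.4]
wrist_force: [-0.6, 1.7, -0.7]
grip_width: 0.696
```

```bash
python3 go.py 578 -287 160 81; python3 - <<'E'
from h import *
c=camera("wrist");crop(c,"pics/w6.png",100,140,312,244,2.4)
c=camera("scene");crop(c,"pics/s6.png",125,60,140,110,5.5)
E
```

```text
t 5.0 pos [ 577.6 -286.6  160.3] rot [-90.2  -0.   82.4] F [-0.6  1.7 -0.7] M [-0.03  0.1  -0.1 ] g 0.696 j [-26.  35.  11.  66.   0. -19.]
delta tool mm [-0.4  0.3 -0.4] rotvec deg [0.2 1.4 0. ]
```

View pics/w6.png

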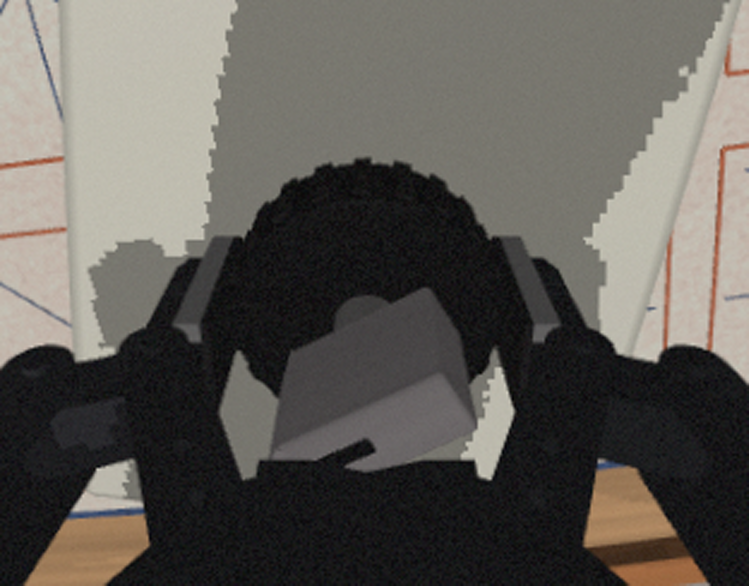

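View pics/s6.png

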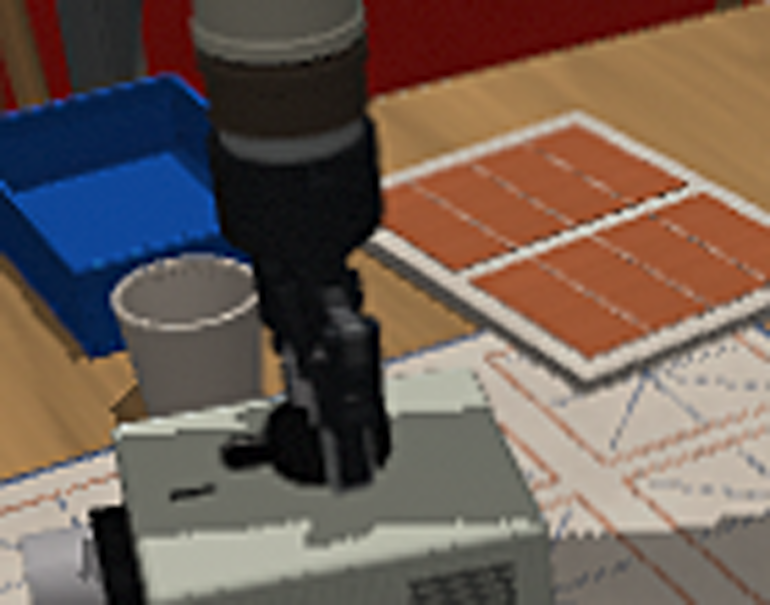

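```bash
python3 - <<'E'
from m import *
s=camera("scene")
fs=lambda p:((p[0]+.5-125)*5.5-.5,(p[1]+.5-60)*5.5-.5)
for v in (-10,-5,0,5,10):
    a=v-14.5
    for z in (103,113):
      q=[578+52*np.cos(np.radians(a)),-287+52*np.sin(np.radians(a)),z]
      print(v,z,np.round(fs(proj(s,[q])[0])))
E
```

```text
-10 103 [221. 445.]
-10 113 [218. 427.]
-5 103 [221. 450.]
-5 113 [218. 432.]
0 103 [222. 455.]
0 113 [219. 437.]
5 103 [224. 460.]
5 113 [221. 442.]
10 103 [227. 464.]
10 113 [224. 447.]
```

>>> carry_out(delta_pos=[[0, 0, 0], [0, 0, 0], [0, 0, 0], [0, 0, 0], [0, 0, 0], [0, 0, 0], [0, -0.01, 0], [0, -0.02, 0], [0, -0.03, 0], [0, -0.03, 0], [0, 0, 0]], rotation=[[0, 1.5, 0], [0, 0, 0], [0, 0, 0], [0, 0, 0], [0, 0, 0], [0, 0, 0], [0, 0, 0], [0, 0, 0], [0, 0, 0], [0, 0, 0], [0, 0, 0]], jaw=[0.5, 0.5, 0.8, 1, 1, 1, 1, 1, 1, 1, 1])

```text
time: 6.07
eef_pos: [576.3, -286.3, 253.8]
ee_rot: [-89.9, -0.1, 81.1]
wrist_force: [1.2, -0.4, 0.6]
grip_width: 1.0
```

```bash
python3 go.py 578 -287 200 25; python3 - <<'E'
from h import *
c=camera("wrist");crop(c,"pics/w7.png",160,130,190,150,4)
E
```

```text
t 6.07 pos [ 576.3 -286.3  253.8] rot [-89.9  -0.1  81.1] F [ 1.2 -0.4  0.6] M [-0.07 -0.07 -0.05] g 1.0 j [-26.  32.  20.  78.   0. -18.]
delta tool mm [-0.5 53.8 -1.9] rotvec deg [-0.1 56.1  0. ]
```

View pics/w7.png

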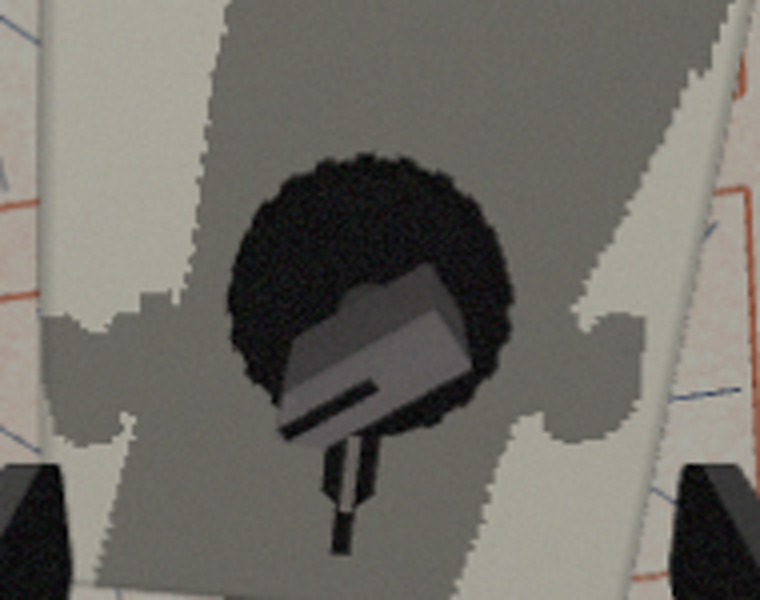

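```bash
python3 - <<'E'
from m import *
c=camera("wrist")
f=lambda x,y:((x+.5)/4-.5+160,(y+.5)/4-.5+130)
P,ang=meas(c,f,[("mi",346,514,85),("mo",341,553,85),("e1",353,440,113),("e2",346,505,113),("bt",280,428,147),("bs",452,337,147)])
print(ang("mi","mo"),ang("e1","e2"),ang("bs","bt"))
ax=np.array([578,-287]);d=P["e2"][:2]-ax;print(np.linalg.norm(d),np.degrees(np.arctan2(d[1],d[0])))
E
```

```text
mi [ 640.8 -302.6   85. ]
mo [ 652.1 -305.7   85. ]
e1 [ 604.9 -294.6  113. ]
e2 [ 620.8 -298.8  113. ]
bt [ 582.  -303.9  147. ]
bs [ 569.  -270.7  147. ]
-15.64042240907232 -14.659777110522498 -68.67880460604958
44.43931797805125 -15.37452712362216
```

>>> carry_out(delta_pos=[[0, 0, 0], [0, 0, 0], [0, 0, 0], [0, 0, 0], [0, 0, 0], [0, 0, 0], [0, 0, 0], [0, 0, 0], [0, 0, 0], [0, 0, 0]], rotation=[[0, 7, 0], [0, 7, 0], [0, 7, 0], [0, 7, 0], [0, 7, 0], [0, 7, 0], [0, 7, 0], [0, 5, 0], [0, 0, 0], [0, 0, 0]], jaw=[0.6, 0.6, 0.6, 0.6, 0.6, 0.6, 0.6, 0.6, 0.6, 0.6])

```text
time: 7.0
eef_pos: [569.2, -282.8, 236.3]
ee_rot: [-88.6, 1.0, 25.6]
wrist_force: [-0.1, 0.8, -0.4]
grip_width: 0.598
```

```bash
python3 go.py 578 -287 195 23; python3 - <<'E'
from h import *
c=camera("wrist");crop(c,"pics/w8.png",160,130,190,150,4)
E
```

```text
t 7.0 pos [ 569.2 -282.8  236.3] rot [-88.6   1.   25.6] F [-0.1  0.8 -0.4] M [-0.01 -0.02  0.03] g 0.598 j [-26.  32.  18.  78.   0.  38.]
delta tool mm [ 6.8 41.  -8.6] rotvec deg [-1.4  2.5 -1.1]
```

View pics/w8.png

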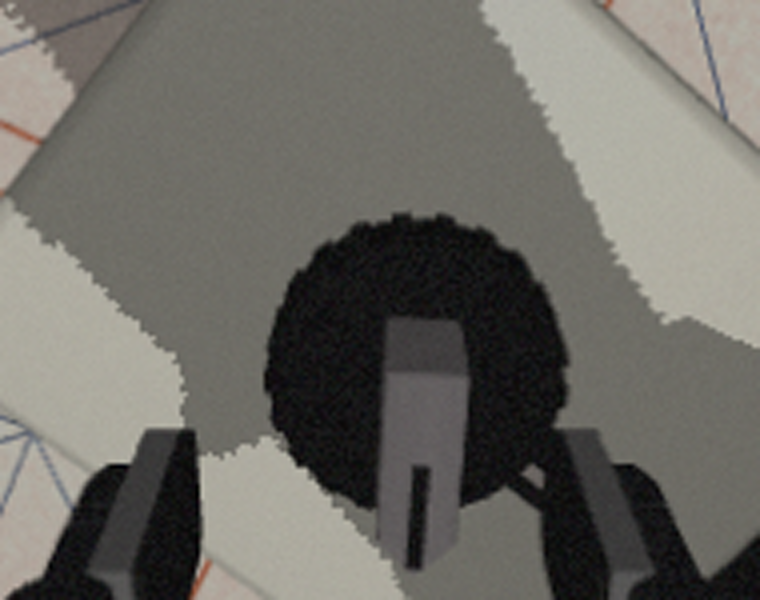

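>>> carry_out(delta_pos=[[0.004, 0.006, -0.005], [0.003, 0.01, -0.003], [0, 0.014, 0], [0, 0.008, 0], [0, 0, 0]], rotation=[[-1.4, 2.5, -1.1], [0, 0, 0], [0, 0, 0], [0, 0, 0], [0, 0, 0]], jaw=[0.6, 0.6, 0.6, 0.6, 0.6])

```text
time: 7.47
eef_pos: [578.7, -286.9, 194.4]
ee_rot: [-89.9, 0.1, 23.5]
wrist_force: [-0.2, 0.5, 0.1]
grip_width: 0.605
```

```bash
python3 go.py 578 -287 193 23
```

```text
t 7.47 pos [ 578.7 -286.9  194.4] rot [-89.9   0.1  23.5] F [-0.2  0.5  0.1] M [ 0.01  0.   -0.01] g 0.605 j [-26.  34.  14.  71.   0.  40.]
delta tool mm [-0.6  1.4  0.2] rotvec deg [-0.1  0.5 -0.1]
```

>>> carry_out(delta_pos=[[-0.0005, 0.001, 0], [0, 0, 0], [0, 0, 0], [0, 0, 0], [0, 0, 0], [0, 0, 0], [0, 0, 0], [0, 0, 0], [0, 0, 0]], rotation=[[0, 0.5, 0], [0, 0, 0], [0, 0, 0], [0, 0, 0], [0, 0, 0], [0, 0, 0], [0, 0, 0], [0, 0, 0], [0, 0, 0]], jaw=[0.5, 0.35, 0.2, 0.1, 0.05, 0.05, 0.05, 0.05, 0.05], newtons=20)

```text
time: 8.22
eef_pos: [578.7, -286.6, 192.6]
ee_rot: [-89.8, 0.1, 23.2]
wrist_force: [1.3, 0.9, -3.1]
grip_width: 0.158
```

```bash
python3 go.py 578 -287 193 23;  python3 - <<'E'
from h import *
c=camera("wrist");crop(c,"pics/w9.png",100,130,312,244,2.4)
c=camera("scene");crop(c,"pics/s9.png",125,60,140,110,5.5)
E
```

```text
t 8.22 pos [ 578.7 -286.6  192.6] rot [-89.8   0.1  23.2] F [ 1.3  0.9 -3.1] M [ 0.03 -0.18 -0.04] g 0.158 j [-26.  34.  14.  71.   0.  40.]
delta tool mm [-0.8 -0.4 -0.1] rotvec deg [-0.2  0.2 -0.1]
```

View pics/w9.png

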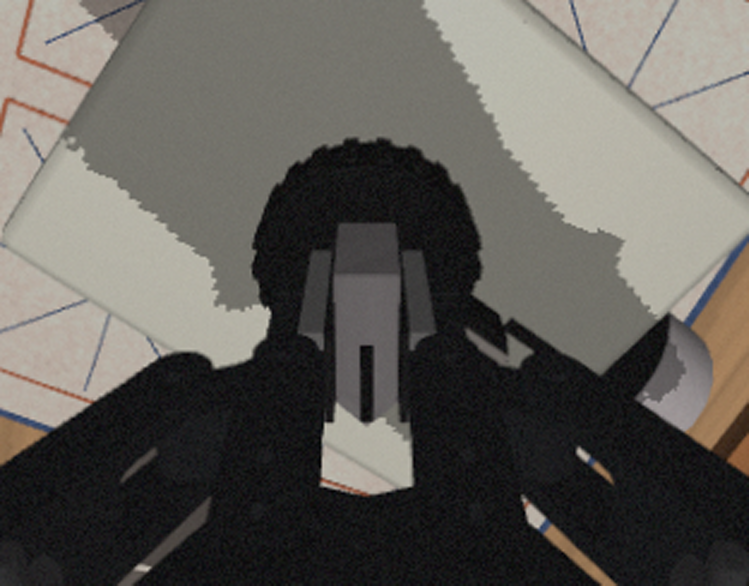

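View pics/s9.png

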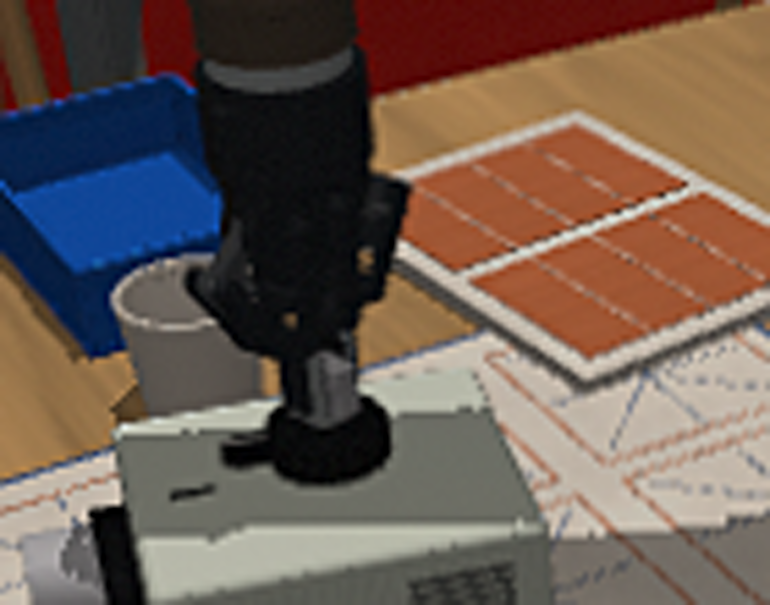

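>>> carry_out(delta_pos=[[0, 0, 0], [0, 0, 0], [0, 0, 0], [0, 0, 0], [0, 0, 0], [0, 0, 0], [0, 0, 0], [0, 0, 0], [0, 0, 0]], rotation=[[0, -7, 0], [0, -7, 0], [0, -7, 0], [0, -7, 0], [0, -7, 0], [0, -7, 0], [0, -5, 0], [0, -2, 0], [0, 0, 0]], jaw=[0.05, 0.05, 0.05, 0.05, 0.05, 0.05, 0.05, 0.05, 0.05])

```text
time: 9.07
eef_pos: [578.5, -286.8, 192.6]
ee_rot: [-89.8, -0.1, 73.9]
wrist_force: [0.8, 0.3, -3.3]
grip_width: 0.156
```

```bash
python3 go.py 578 -287 193 75.3
```

```text
t 9.07 pos [ 578.5 -286.8  192.6] rot [-89.8  -0.1  73.9] F [ 0.8  0.3 -3.3] M [-0.04 -0.12  0.01] g 0.156 j [-26.  34.  14.  71.   0. -10.]
delta tool mm [-0.3 -0.4  0.4] rotvec deg [-0.2 -1.4  0.1]
```

>>> carry_out(delta_pos=[[0, 0, 0], [0, 0, 0], [0, 0, 0], [0, 0, 0], [0, 0, 0], [0, 0, 0], [0, -0.01, 0], [0, -0.02, 0], [0, -0.03, 0], [0, -0.03, 0], [0, 0, 0]], rotation=[[0, -1.4, 0], [0, 0, 0], [0, 0, 0], [0, 0, 0], [0, 0, 0], [0, 0, 0], [0, 0, 0], [0, 0, 0], [0, 0, 0], [0, 0, 0], [0, 0, 0]], jaw=[0.05, 0.05, 0.3, 0.5, 0.7, 0.7, 0.7, 0.7, 0.7, 0.7, 0.7])

```text
time: 9.98
eef_pos: [577.3, -287.2, 288.8]
ee_rot: [-89.6, -0.0, 74.9]
wrist_force: [0.5, -0.7, 0.7]
grip_width: 0.698
```

```bash
python3 go.py 578 -287 193 75.3;  python3 - <<'E'
from h import *
c=camera("wrist");crop(c,"pics/w10.png",180,130,150,120,5)
c=camera("scene");crop(c,"pics/s10.png",125,100,110,95,7)
E
```

```text
t 9.98 pos [ 577.3 -287.2  288.8] rot [-89.6  -0.   74.9] F [ 0.5 -0.7  0.7] M [-0.04 -0.06 -0.05] g 0.698 j [-26.  31.  24.  83.  -0. -11.]
delta tool mm [ 0.3 95.8 -1.2] rotvec deg [-0.4 -0.4  0. ]
```

View pics/w10.png

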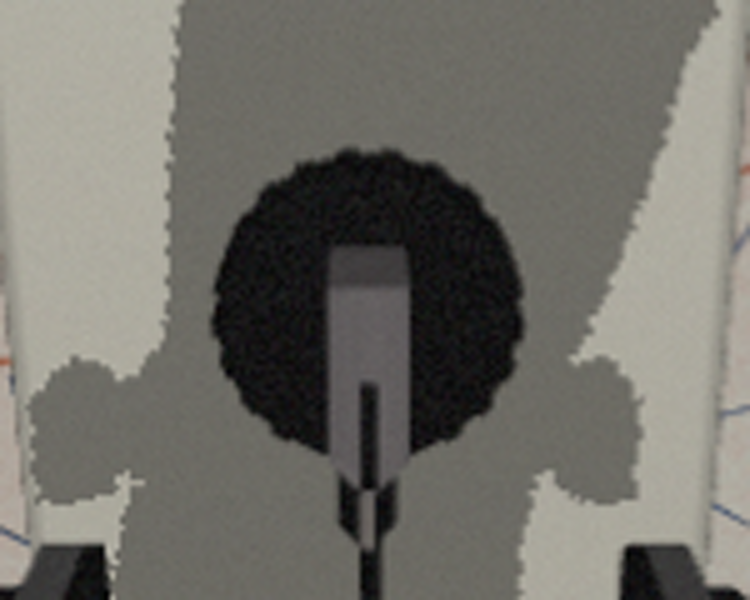

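View pics/s10.png

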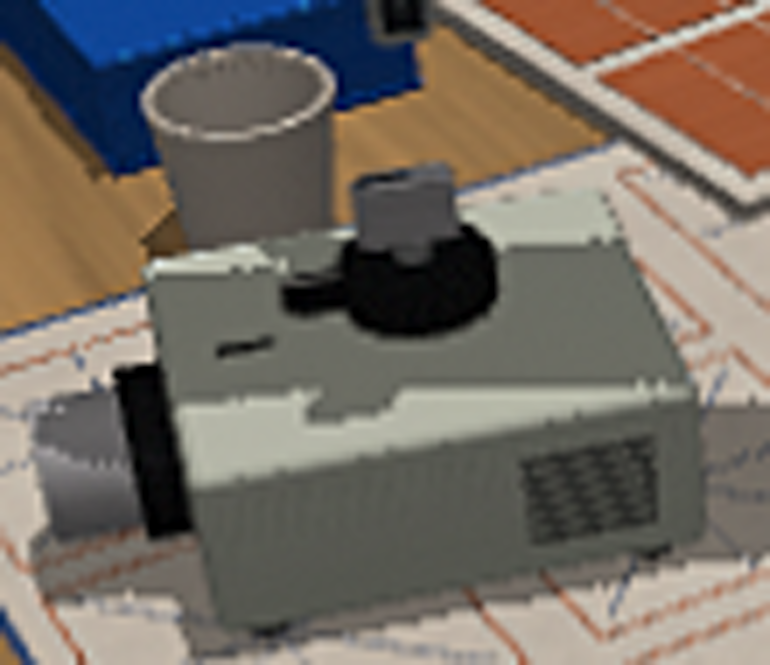

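The wrist picture shows the bar's line (x≈369), the ear's white line (x≈368) and the mark (x≈370) all in one column, within a degree or two. The gripper is clear above the knobs, so I'm handing in.

```bash
python3 -c "
from station import *
s=get_state();print(s['time'],s['dq'].round(2));print(sign_off())"
```

```text
10.0833 [-0.02  1.92 -3.69 -1.22 -0.08 -0.04]
the job is handed in; nothing more can be done
None
```

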